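# Turn the packing-bench carousel to bring the tape round

## Robot

A 6-joint arm with a two-finger parallel gripper is mounted at the origin on the work surface. World frame = base frame: x ahead of the robot, y to its left, z up, the work surface at z = 0. Lengths are in m, angles in degrees, forces in N, time in s.
With the tool pointing down it reaches from about 0.225 to 0.875 m from the base axis. Payload 3.4 kg.
Tool frame: the origin (TCP) lies midway between the tips of the shut fingers; the grasp point (between the pads) lies 19 mm behind it; z points along the fingers, y is the line along which they close (so a half turn about z gives the same grasp; the last joint's range is limited). The gripper opens to 85 mm and grips with 20 to 120 N. Pads are 22 mm wide; open, the fingers measure 114 mm over their backs; the gripper's body (76 mm by 85 mm) begins 54 mm behind the grasp point. The pads swing forward as they close: fully open they stand 13 mm farther back than shut.
Start: joints at [-76.261, 15.808, 86.224, -0, 77.962, -6.933], TCP at [0.203, -0.538, 0.231] pointing down, gripper open.
Joint ranges: [-165.64, 165.64], [-43.16, 119.46], [12.63, 154.43], [-67.54, 247.53], [6.08, 155.33], [-154.97, 154.97]. Speed limits (degrees/s): [147.25, 147.25, 180, 180, 180, 180].

## Interface

Orientations are given as [roll, pitch, yaw] about the fixed x, y, z axes, in that order (R = Rz(yaw) Ry(pitch) Rx(roll)).
In Python, from workcell import * gives the robot as it stands. The module is installed in compiled form; this text tells all that it offers.
- The arm moves only by the tool send_rows, never from a script. Its argument "targets" is a list that holds one entry, the list of rows, each a list of 7 numbers: the shift along the world's x, y, z in mm, then the turn, a rotation vector about the world's x, y, z in rad, then the opening, from 0 (shut) to 1 (fully open). In form: [[[dx, dy, dz, rx, ry, rz, jaw], ...]]. A call has exactly 8 rows; each row is the pose to reach, as a shift and turn from the pose commanded when the call began; what a row does not reach only later rows make up. A row lasts 1/10 s, in which the tool goes at most 50 mm and 8.59 degrees, less where a joint would pass 70% of its speed; a pose out of reach is approached as far as the arm can. A call with a gripper value outside its range is refused whole. The fingers move at their own pace and stop on an object; the grip force is fixed at half the most. Time passes only in rows, so rows that repeat a pose let the fingers close, or fill a call up. It gives the time, the measured TCP pose, the force, the opening and the grip force at its end, in the units of the state.
- read_state(): the state, without advancing time (a new reading comes with each control period).
- capture(name): name is "scene" or "top" or "wrist"; returns a dict with "color" (480x640x3 uint8, red, green, blue), "vfov" (degrees; the focal length in pixels is half the picture's height over the tangent of half this angle, whatever the lens; pixels are square), "cx", "cy" (the principal point, pixels), "camera_from_world" (4x4, takes a point from world to camera coordinates); the wrist camera has in their place "hand_eye" (4x4, takes a point from camera to tool coordinates, whose origin is the TCP and whose axes are the flange's). Camera axes: x right, y up, looking along -z (the intrinsics and any distortion apply to the point x, -y, -z); pixel columns grow to the right and rows downward; lengths in m; the calibration is good to about 2 mm. A picture is of the moment at which its call begins: read the wrist's pose just before it. There is no depth.
- finish_job(): hands the job in; it is judged then, once.
The state is a dict: "time": time; "joints": joint angles; "qd": joint speeds; "joint_torque": joint torques, N m; "position": TCP position; "orientation": TCP orientation; "force": force on the tool from outside, world axes, zero at the start; "moment": the same for the moment, N m; "finger_gap": opening from 0.0 (shut) to 1.0 (fully open); "grip_force": force on a finger pad.
Only numpy, scipy, OpenCV 4.12 (cv2) and the standard library are available. Lean on these libraries where they do the work, as an engineer would, in place of code of your own. Each camera call takes 0.05 s, during which the arm holds its last target. There are 200 camera calls.

## Task

On the packing bench, turn the round parts carousel gently by pushing at its rim (it has black push tabs) with the fingers only, until the bay with the roll of tape is at the front, the tape lined up with the pointed metal tongue of the foot. Do not pinch or lift anything: leave all the goods sitting in their bays untouched and do not shift the pen cup or the parcel beside the carousel, then leave the carousel at rest and draw clear.

Things in the scene. Friction and masses are not known exactly. Their poses are not given: they have to be found in the camera images.
- foot: Fixed steel foot of the parts carousel, a disc 190 mm across, 24 mm high; origin on the vertical turning axis at bench level, z up. Its place and yaw vary.
- pointer (a point): A flat aluminium tongue, 30 mm wide, 10 mm high, with a pointed end, lies on the bench and sticks out from under the tray along the foot's own -x axis to 190 mm from the turning axis: it marks the front, roughly towards the robot. This point is on its top, 170 mm from the axis.
- carousel: Grey tray that turns on the foot, about the same vertical axis; origin on the axis 26 mm above the bench, z up. Turns freely round and round, no detents; about 0.15 N m of friction keeps it where it is left. 230 mm across, its floor 36 mm above the bench, rim lip top at 56 mm, five radial divider walls (4 mm thick) top at 68 mm, making five equal bays with one item in each.
- tab0 (a point): One of five alike black upright push tabs that stick out radially beyond the tray's rim, one in line with each divider, 72 degrees apart: 6 mm thick, from 115 to 157 mm from the axis, from 28 to 94 mm above the bench. This point is the middle of one tab, 135 mm from the axis, on the tray's own +x axis.
- tape: The wanted item: a small roll of tape lying flat in a bay, plain tan, 58 mm outside, 32 mm hole, 25 mm high: the only ring with a hole. Origin at the centre of its underside, about 72 mm from the turning axis. Loose, in any bay but never at the front at the start.
- bottle: Small white bottle, 40 mm across, 58 mm high, loose in another bay; origin at the centre of its underside. Only rides along.
- carton: Small cardboard box 42 x 34 x 40 mm, loose in another bay; origin at the centre of its underside. Only rides along.
- stamp: Wooden hand stamp, 38 mm round foot with a slimmer grip, 55 mm high, loose in another bay; origin at the centre of its underside. Only rides along.
- jar: Glass jar with a steel cap, 48 mm across, 46 mm high, loose in another bay; origin at the centre of its underside. Only rides along.
- pencup: Steel pen cup 72 mm across, 95 mm high, standing loose on the bench about 0.25 m from the carousel's axis on its +y side; origin at the centre of its underside. Leave alone.
- parcel: Cardboard parcel 120 x 90 x 60 mm lying loose on the bench about 0.28 m from the carousel's axis on its -y side; origin at the centre of its underside. Leave alone.
Things that resemble listed ones, but are neither listed nor needed, are in the scene too. Leave any red look-alike of the tape alone.

How it is judged:
By the outcome, as a careful person would: the job done as asked, in the order asked, and still so for the second after the job is handed in, with the robot touching nothing.
It also fails if it takes over 64 s, if anything falls off the work surface, if the arm or the gripper's body presses on something with over 40 N, if the wrist force passes 120 N, or if a joint passes its speed limit or range.

## Working session

There is one attempt and no reset: what is moved stays moved. The work goes in short steps, Python scripts to look and compute and a tool call to move; the robot and the scene stay as the last step left them, time stands still between calls to the robot, and variables do not carry over. Pictures are saved under pics/ and viewed, at most 10 in all, crops included, and the job is handed in when it is done.

Besides the shell and the picture viewer there is one more tool, called as name([rows], argument=value, ...), one row to a line, values as JSON. send_rows: Moves the arm, as the interface text tells. Its arguments: {"type":"object","properties":{"targets":{"type":"array"}},"required":["targets"]}

```bash
mkdir -p pics; cat > h.py <<'E'
from workcell import *
import numpy as np, cv2
def snap(n,f):
    c=capture(n); cv2.imwrite('pics/'+f+'.png',c['color'][:,:,::-1]); 
    np.save('pics/'+f+'.npy',{k:v for k,v in c.items()},allow_pickle=True); return c
def load(f): return np.load('pics/'+f+'.npy',allow_pickle=True).item()
def ray(c,u,v):
    f=240/np.tan(np.radians(c['vfov'])/2)
    d=np.array([(u-c['cx'])/f,-(v-c['cy'])/f,-1.])
    M=np.linalg.inv(c['camera_from_world']); return M[:3,3],M[:3,:3]@d
def onz(c,u,v,z):
    o,d=ray(c,u,v); return o+d*(z-o[2])/d[2]
def proj(c,p):
    f=240/np.tan(np.radians(c['vfov'])/2)
    q=c['camera_from_world']@np.append(p,1); return c['cx']+f*q[0]/-q[2], c['cy']+f*q[1]/q[2]
E
python3 - <<'E'
from h import *
for n in('top','scene'):
    c=snap(n,n+'0'); print({k:v for k,v in c.items() if k!='color'})
print(read_state())
E
```

```text
{'vfov': 48.89988868054824, 'cx': 318.1875851012368, 'cy': 237.87411711399596, 'camera_from_world': array([[-0.00963151, -0.99994771, -0.00343787,  0.02714278],
       [ 0.98894096, -0.01003422,  0.1479699 , -0.58998068],
       [-0.14799665, -0.00197468,  0.98898589, -1.18217212],
       [ 0.        ,  0.        ,  0.        ,  1.        ]])}
{'vfov': 44.65751761146709, 'cx': 310.11504894697396, 'cy': 239.20169591664433, 'camera_from_world': array([[-0.31583108,  0.94881108,  0.00287355,  0.17932329],
       [-0.75058334, -0.25169728,  0.61096082,  0.40729664],
       [ 0.58040966,  0.19080357,  0.79165562, -1.5701726 ],
       [ 0.        ,  0.        ,  0.        ,  1.        ]])}
{'time': 0.1, 'joints': array([-7.62636953e+01,  1.58446720e+01,  8.62847553e+01,  2.73140518e-04,
        7.79636696e+01, -6.93435548e+00]), 'qd': array([ 0.06959479, -0.13706239, -0.11950659,  0.01903228, -0.06662556,
       -0.00055823]), 'joint_torque': array([ 1.03030517e-03, -4.17700410e+01, -2.46404940e+01, -2.48930437e-04,
        5.79579355e-03,  3.06789325e-06]), 'position': array([ 0.20284675, -0.53755066,  0.23054185]), 'orientation': array([-1.79907616e+02, -1.15048787e-02,  2.06705937e+01]), 'force': array([ 0.18582609, -0.3795308 ,  0.65654224]), 'moment': array([ 0.0030978 , -0.01803066, -0.04838732]), 'grip_force': 0.0, 'finger_gap': 1.0023581042547662}
```

View pics/top0.png

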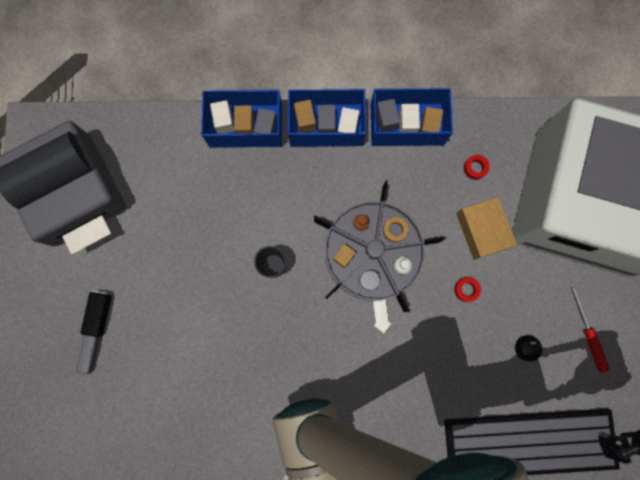

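View pics/scene0.png

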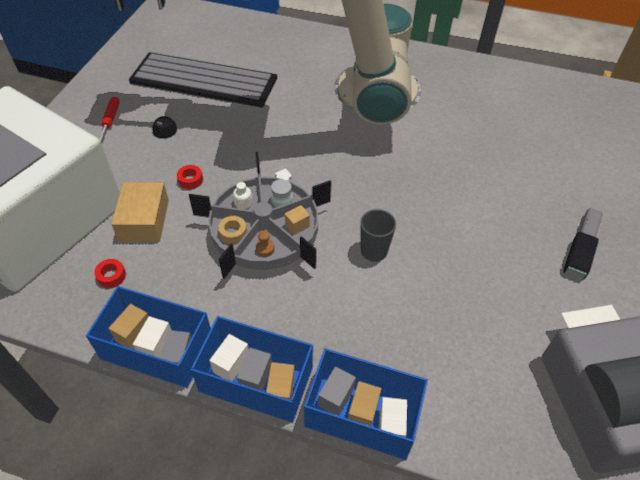

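The top view shows the carousel hub at about (375,250). The tape is at (396,229), the pointer tip is at (382,330), and the tabs are at (385,190), (323,222), (333,291), (403,300) and (433,240). The pen cup is at (272,261) and the parcel at (487,228).

```bash
cat >> h.py <<'E'
def measure(f,hub=(375,250),dbg=True):
    c=load(f); im=c['color']; hsv=cv2.cvtColor(im,cv2.COLOR_RGB2HSV)
    yy,xx=np.mgrid[:480,:640]; r=np.hypot(xx-hub[0],yy-hub[1])
    def blobs(m,a0,a1):
        n,l,s,ce=cv2.connectedComponentsWithStats(m.astype(np.uint8),connectivity=8)
        return [(s[i,4],ce[i]) for i in range(1,n) if a0<=s[i,4]<=a1]
    tabs=[(a,ce,onz(c,*ce,.075)[:2]) for a,ce in blobs((hsv[...,2]<38)&(r>44)&(r<80),15,400)]
    tan=blobs((hsv[...,0]>8)&(hsv[...,0]<25)&(hsv[...,1]>90)&(r<46),20,900)
    tan=[(a,ce,onz(c,*ce,.055)[:2]) for a,ce in tan]
    wh=[(a,ce,onz(c,*ce,.01)[:2]) for a,ce in blobs((hsv[...,2]>165)&(r>50)&(r<90),20,900)]
    return c,tabs,tan,wh
E
python3 - <<'E'
from h import *
c,tabs,tan,wh=measure('top0')
for n,l in(('tab',tabs),('tan',tan),('wh',wh)):
    for a,ce,p in l: print(n,a,ce.round(1),p.round(4))
for n,uv,z in(('hub',(375.5,249.5),.07),('cup',(272,261),.095),('parcel',(487,228),.06),('tip',(382,333),.01)): print(n,onz(c,*uv,z).round(3))
im=c['color'][140:360,230:540]; cv2.imwrite('pics/crop0.png',cv2.resize(im,(775,550),interpolation=cv2.INTER_CUBIC)[:,:,::-1])
E
```

```text
tab 66 [383.8 191.9] [ 0.6906 -0.1303]
tab 95 [322.4 222.2] [0.6216 0.0114]
tab 75 [433.6 240.1] [ 0.5777 -0.2396]
tab 24 [333.4 290.1] [ 0.4675 -0.0115]
tab 101 [402.4 302.2] [ 0.4391 -0.1645]
tan 193 [360.9 221.9] [ 0.625  -0.0778]
tan 367 [395.3 228.9] [ 0.6077 -0.1569]
tan 291 [344.  255.1] [ 0.5482 -0.0375]
wh 393 [380.9 315.3] [ 0.4109 -0.1233]
hub [ 0.558 -0.108  0.07 ]
cup [0.532 0.124 0.095]
parcel [ 0.607 -0.367  0.06 ]
tip [ 0.37  -0.125  0.01 ]
```

View pics/crop0.png

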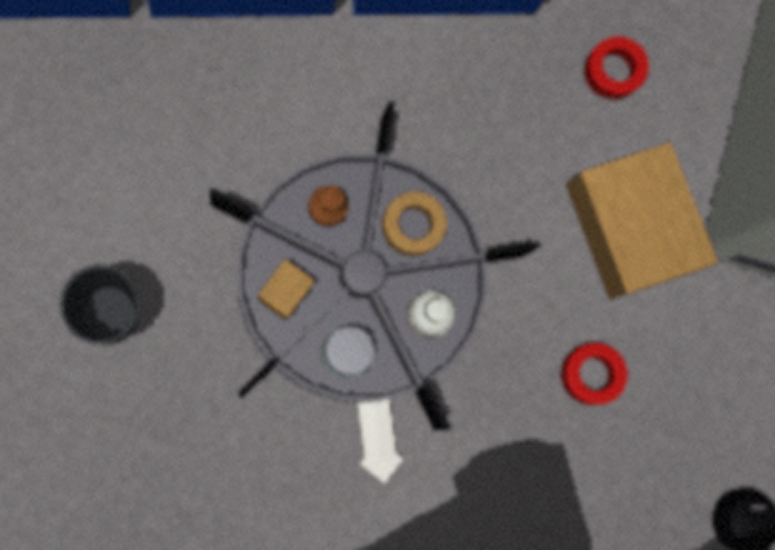

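send_rows([
  [[15,22,0,0,0,0.06,0],[40,58,0,0,0,0.16,0],[65,94,0,0,0,0.27,0],[92,132,0,0,0,0.38,0],[119,171,0,0,0,0.5,0],[146,210,0,0,0,0.62,0],[173,249,0,0,0,0.73,0],[200,288,0,0,0,0.84,0]],
])

```text
time: 0.9
position: [0.4035, -0.2482, 0.2311]
orientation: [-180.0, -0.0, 69.0]
force: [0.4, -0.7, 0.4]
finger_gap: -0.001
grip_force: 0.0
```

send_rows([
  [[40,22,0,0,0,0.07,0],[80,43,0,0,0,0.14,0],[120,64,0,0,0,0.21,0],[160,86,0,0,0,0.28,0],[200,107,0,0,0,0.35,0],[240,128,0,0,0,0.42,0],[275,147,0,0,0,0.46,0],[295,158,0,0,0,0.474,0]],
])

```text
time: 1.7
position: [0.7003, -0.0899, 0.2299]
orientation: [-180.0, -0.1, 96.1]
force: [-0.7, -0.7, -0.7]
finger_gap: 0.0
grip_force: 0.0
```

```bash
python3 - <<'E'
from h import *
s=read_state(); print(s['time'],s['position'],s['orientation'],s['joints'],s['finger_gap'],s['force'])
C=np.array([559,-107]);R=140
P=lambda a:C+R*np.array([np.cos(np.radians(a)),np.sin(np.radians(a))])
a=6
for n in range(9):
    print('[['+','.join('[%.0f,%.0f,0,0,0,%.3f,0]'%(*(P(a-2*k)-P(a)),-np.radians(2*k)) for k in range(1,9))+']]'); a-=16
E
```

```text
1.7 [ 0.70031013 -0.08985227  0.22993441] [-1.79989645e+02 -6.02749520e-02  9.61273875e+01] [-1.29799900e+01  2.73868598e+01  6.82527599e+01  5.38225617e-02
  8.43898972e+01 -1.91126583e+01] 0.0002278471778506338 [-0.69518692 -0.65058618 -0.68647413]
[[[0,-5,0,0,0,-0.035,0],[1,-10,0,0,0,-0.070,0],[1,-15,0,0,0,-0.105,0],[1,-20,0,0,0,-0.140,0],[0,-24,0,0,0,-0.175,0],[0,-29,0,0,0,-0.209,0],[-1,-34,0,0,0,-0.244,0],[-1,-39,0,0,0,-0.279,0]]]
[[[-1,-5,0,0,0,-0.035,0],[-2,-10,0,0,0,-0.070,0],[-3,-14,0,0,0,-0.105,0],[-5,-19,0,0,0,-0.140,0],[-6,-24,0,0,0,-0.175,0],[-8,-28,0,0,0,-0.209,0],[-10,-33,0,0,0,-0.244,0],[-12,-37,0,0,0,-0.279,0]]]
[[[-2,-4,0,0,0,-0.035,0],[-5,-9,0,0,0,-0.070,0],[-7,-13,0,0,0,-0.105,0],[-10,-17,0,0,0,-0.140,0],[-13,-21,0,0,0,-0.175,0],[-16,-25,0,0,0,-0.209,0],[-19,-29,0,0,0,-0.244,0],[-22,-32,0,0,0,-0.279,0]]]
[[[-3,-4,0,0,0,-0.035,0],[-7,-7,0,0,0,-0.070,0],[-10,-10,0,0,0,-0.105,0],[-14,-14,0,0,0,-0.140,0],[-18,-17,0,0,0,-0.175,0],[-22,-20,0,0,0,-0.209,0],[-26,-22,0,0,0,-0.244,0],[-30,-25,0,0,0,-0.279,0]]]
[[[-4,-3,0,0,0,-0.035,0],[-8,-5,0,0,0,-0.070,0],[-13,-7,0,0,0,-0
[... 194 characters left out ...]
0,-0.105,0],[-19,-4,0,0,0,-0.140,0],[-24,-5,0,0,0,-0.175,0],[-29,-5,0,0,0,-0.209,0],[-34,-5,0,0,0,-0.244,0],[-39,-5,0,0,0,-0.279,0]]]
[[[-5,0,0,0,0,-0.035,0],[-10,0,0,0,0,-0.070,0],[-15,1,0,0,0,-0.105,0],[-19,1,0,0,0,-0.140,0],[-24,2,0,0,0,-0.175,0],[-29,3,0,0,0,-0.209,0],[-34,4,0,0,0,-0.244,0],[-39,5,0,0,0,-0.279,0]]]
[[[-5,1,0,0,0,-0.035,0],[-9,3,0,0,0,-0.070,0],[-14,5,0,0,0,-0.105,0],[-18,7,0,0,0,-0.140,0],[-23,9,0,0,0,-0.175,0],[-27,11,0,0,0,-0.209,0],[-31,13,0,0,0,-0.244,0],[-36,16,0,0,0,-0.279,0]]]
[[[-4,3,0,0,0,-0.035,0],[-8,5,0,0,0,-0.070,0],[-12,8,0,0,0,-0.105,0],[-16,11,0,0,0,-0.140,0],[-19,15,0,0,0,-0.175,0],[-23,18,0,0,0,-0.209,0],[-27,21,0,0,0,-0.244,0],[-30,25,0,0,0,-0.279,0]]]
```

send_rows([
  [[0,0,-20,0,0,0,0],[0,0,-50,0,0,0,0],[0,0,-85,0,0,0,0],[0,0,-115,0,0,0,0],[0,0,-140,0,0,0,0],[0,0,-160,0,0,0,0],[0,0,-171,0,0,0,0],[0,0,-171,0,0,0,0]],
])

```text
time: 2.5
position: [0.6966, -0.0917, 0.0581]
orientation: [-179.8, -0.1, 96.0]
force: [-0.4, 0.4, -0.2]
finger_gap: 0.003
grip_force: 0.0
```

send_rows([
  [[0,-5,0,0,0,-0.035,0],[1,-10,0,0,0,-0.07,0],[1,-15,0,0,0,-0.105,0],[1,-20,0,0,0,-0.14,0],[0,-24,0,0,0,-0.175,0],[0,-29,0,0,0,-0.209,0],[-1,-34,0,0,0,-0.244,0],[-1,-39,0,0,0,-0.279,0]],
])

```text
time: 3.3
position: [0.6968, -0.1312, 0.0604]
orientation: [-180.0, -0.0, 79.8]
force: [0.0, 0.7, 0.7]
finger_gap: 0.003
grip_force: 0.6
```

send_rows([
  [[-1,-5,0,0,0,-0.035,0],[-2,-10,0,0,0,-0.07,0],[-3,-14,0,0,0,-0.105,0],[-5,-19,0,0,0,-0.14,0],[-6,-24,0,0,0,-0.175,0],[-8,-28,0,0,0,-0.209,0],[-10,-33,0,0,0,-0.244,0],[-12,-37,0,0,0,-0.279,0]],
])

```text
time: 4.1
position: [0.685, -0.1686, 0.0602]
orientation: [180.0, 0.0, 63.8]
force: [1.7, 1.0, -0.4]
finger_gap: -0.002
grip_force: 0.6
```

```bash
python3 - <<'E'
from h import *
s=read_state(); print(s['time'],s['position'],s['orientation'],s['force'])
c=snap('scene','scene1'); snap('top','top1')
cv2.imwrite('pics/two1.png',np.hstack([cv2.resize(load('top1')['color'][140:360,230:540],(400,284)),cv2.resize(c['color'][120:320,140:440],(400,284))])[:,:,::-1])
E
```

```text
4.1 [ 0.68495381 -0.16858163  0.0602255 ] [1.79975393e+02 5.05185896e-03 6.38152618e+01] [ 1.69226457  0.96168049 -0.42739053]
```

View pics/two1.png

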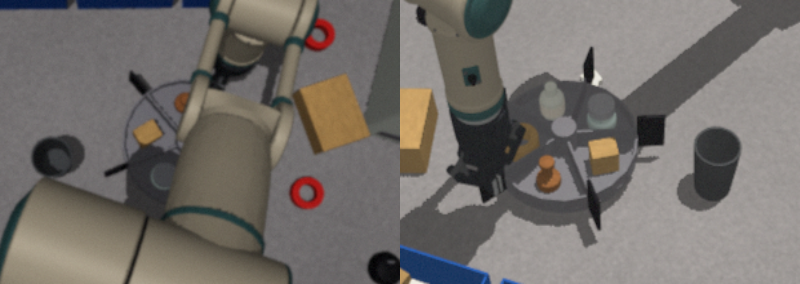

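The gripper is pushing at the far-right rim (right panel, about (480,170)). The tray has turned about 20° with all the goods upright, and the cup and parcel haven't moved. I'll carry on along the arc.

send_rows([
  [[-2,-4,0,0,0,-0.035,0],[-5,-9,0,0,0,-0.07,0],[-7,-13,0,0,0,-0.105,0],[-10,-17,0,0,0,-0.14,0],[-13,-21,0,0,0,-0.175,0],[-16,-25,0,0,0,-0.209,0],[-19,-29,0,0,0,-0.244,0],[-22,-32,0,0,0,-0.279,0]],
])

```text
time: 5.0
position: [0.6629, -0.2006, 0.0604]
orientation: [180.0, 0.0, 47.8]
force: [0.7, 0.2, -0.2]
finger_gap: -0.004
grip_force: 0.6
```

send_rows([
  [[-3,-4,0,0,0,-0.035,0],[-7,-7,0,0,0,-0.07,0],[-10,-10,0,0,0,-0.105,0],[-14,-14,0,0,0,-0.14,0],[-18,-17,0,0,0,-0.175,0],[-22,-20,0,0,0,-0.209,0],[-26,-22,0,0,0,-0.244,0],[-30,-25,0,0,0,-0.279,0]],
])

```text
time: 5.8
position: [0.6327, -0.2252, 0.0604]
orientation: [180.0, -0.0, 31.9]
force: [0.7, 0.2, 0.2]
finger_gap: 0.004
grip_force: 0.6
```

send_rows([
  [[-4,-3,0,0,0,-0.035,0],[-8,-5,0,0,0,-0.07,0],[-13,-7,0,0,0,-0.105,0],[-17,-9,0,0,0,-0.14,0],[-22,-11,0,0,0,-0.175,0],[-26,-13,0,0,0,-0.209,0],[-31,-14,0,0,0,-0.244,0],[-36,-16,0,0,0,-0.279,0]],
])

```text
time: 6.6
position: [0.5966, -0.241, 0.0603]
orientation: [-180.0, -0.0, 15.9]
force: [1.0, 1.5, 0.6]
finger_gap: 0.003
grip_force: 0.6
```

send_rows([
  [[-5,-1,0,0,0,-0.035,0],[-9,-2,0,0,0,-0.07,0],[-14,-3,0,0,0,-0.105,0],[-19,-4,0,0,0,-0.14,0],[-24,-5,0,0,0,-0.175,0],[-29,-5,0,0,0,-0.209,0],[-34,-5,0,0,0,-0.244,0],[-39,-5,0,0,0,-0.279,0]],
])

```text
time: 7.4
position: [0.5576, -0.2464, 0.0604]
orientation: [180.0, -0.0, -0.1]
force: [1.2, -0.9, -0.7]
finger_gap: -0.006
grip_force: 0.6
```

send_rows([
  [[-5,0,0,0,0,-0.035,0],[-10,0,0,0,0,-0.07,0],[-15,1,0,0,0,-0.105,0],[-19,1,0,0,0,-0.14,0],[-24,2,0,0,0,-0.175,0],[-29,3,0,0,0,-0.209,0],[-34,4,0,0,0,-0.244,0],[-39,5,0,0,0,-0.279,0]],
])

```text
time: 8.2
position: [0.5187, -0.241, 0.0604]
orientation: [180.0, -0.0, -16.1]
force: [2.2, 0.6, -0.2]
finger_gap: -0.0
grip_force: 0.6
```

send_rows([
  [[-5,1,0,0,0,-0.035,0],[-9,3,0,0,0,-0.07,0],[-14,5,0,0,0,-0.105,0],[-18,7,0,0,0,-0.14,0],[-23,9,0,0,0,-0.175,0],[-27,11,0,0,0,-0.209,0],[-31,13,0,0,0,-0.244,0],[-33,14,0,0,0,-0.26,0]],
])

```text
time: 9.0
position: [0.4855, -0.227, 0.0605]
orientation: [180.0, -0.0, -30.9]
force: [1.8, -0.1, -0.5]
finger_gap: 0.002
grip_force: 0.5
```

```bash
python3 - <<'E'
from h import *
s=read_state(); print(s['time'],s['position'],s['orientation'],s['force'],s['joints'])
c=snap('scene','scene2'); snap('top','top2')
cv2.imwrite('pics/two2.png',np.hstack([cv2.resize(load('top2')['color'][140:360,230:540],(400,284)),cv2.resize(c['color'][120:320,140:440],(400,284))])[:,:,::-1])
E
```

```text
9.0 [ 0.48551499 -0.22697945  0.06045562] [ 1.79982230e+02 -7.74116051e-03 -3.09426799e+01] [ 1.81508046 -0.14005383 -0.54683906] [-3.24842416e+01  2.12710755e+01  1.05155676e+02 -2.18199975e-02
  5.35650339e+01  8.84713973e+01]
```

View pics/two2.png

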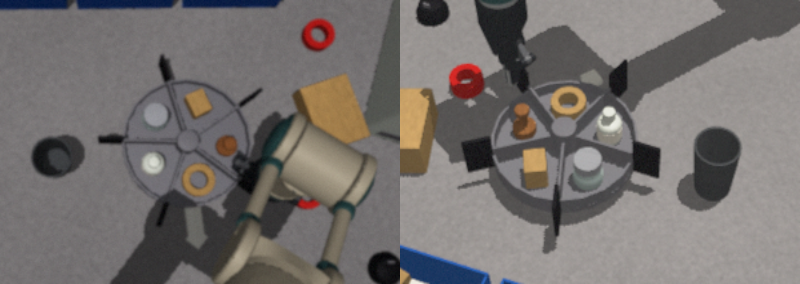

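Nearly there: the tape is at about (198,180) in the left panel, just short of the tongue at (195,225), and all goods are in place. Next I'll measure what's left to turn.

```bash
cat >> h.py <<'E'
AX=np.array([.5593,-.1069])
def ang(p): d=np.array(p)[:2]-AX; return np.degrees(np.arctan2(d[1],d[0])),np.hypot(*d)
def tape(f,near=None):
    c=load(f); im=c['color']; h=cv2.cvtColor(im,cv2.COLOR_RGB2HSV)
    m=((h[...,0]>8)&(h[...,0]<25)&(h[...,1]>90)).astype(np.uint8)
    cs,_=cv2.findContours(m,cv2.RETR_EXTERNAL,cv2.CHAIN_APPROX_NONE); out=[]
    for k in cs:
        if cv2.contourArea(k)<100: continue
        (u,v),r=cv2.minEnclosingCircle(k); M=cv2.moments(cv2.convexHull(k)); p=onz(c,M['m10']/M['m00'],M['m01']/M['m00'],.055)
        if ang(p)[1]<.1: out.append((round(u),round(v),p.round(4),np.round(ang(p),4)))
    return out
E
python3 - <<'E'
from h import *
for f in('top0','scene0','top2','scene2'):
    print(f,*tape(f),sep='\n ')
c,tabs,tan,wh=measure('top0')
h=cv2.cvtColor(c['color'],cv2.COLOR_RGB2HSV)
v,u=np.nonzero(h[290:340,360:405,2]>165); P=np.array([onz(c,a+360,b+290,.01)[:2] for a,b in zip(u,v)])
print(P.mean(0),ang(P.mean(0)),P[P[:,0].argmin()],ang(P[P[:,0].argmin()]))
q=P[(P[:,0]>.39)]; k=np.polyfit(q[:,0],q[:,1],1); x=AX[0]-.17;print('line',k,np.degrees(np.arctan(k[0]))-180,ang((x,np.polyval(k,x))))
for a,ce,p in measure('top2')[1]: print('tab',a,ce.round(),np.round(ang(p),3))
for a,ce,p in tabs: print('tab0',np.round(ang(p),3))
E
```

```text
top0
 (344, 255, array([ 0.5482, -0.0377,  0.055 ]), array([9.91403e+01, 7.01000e-02]))
 (395, 229, array([ 0.6077, -0.1569,  0.055 ]), array([-45.9294,   0.0696]))
 (361, 222, array([ 0.6251, -0.0777,  0.055 ]), array([23.9245,  0.072 ]))
scene0
 (264, 243, array([ 0.6261, -0.0783,  0.055 ]), array([23.1776,  0.0727]))
 (232, 229, array([ 0.6115, -0.1553,  0.055 ]), array([-42.8245,   0.0712]))
 (296, 219, array([ 0.5442, -0.0373,  0.055 ]), array([1.022557e+02, 7.130000e-02]))
top2
 (383, 279, array([ 0.4927, -0.1262,  0.055 ]), array([-1.638151e+02,  6.940000e-02]))
 (405, 252, array([ 0.5528, -0.178 ,  0.055 ]), array([-9.5254e+01,  7.1400e-02]))
 (383, 220, array([ 0.6298, -0.129 ,  0.055 ]), array([-17.4133,   0.0739]))
scene2
 (241, 238, array([ 0.6266, -0.1285,  0.055 ]), array([-17.7934,   0.0707]))
 (232, 205, array([ 0.5525, -0.1793,  0.055 ]), array([-9.53858e+01,  7.27000e-02]))
 (266, 192, array([ 0.4931, -0.1264,  0.055 ]), array([-1.636166e+02,  6.900000e-02]))
[ 0.41094377 -0.12329366] (np.float64(-173.69428582560445), np.float64(0.14925924556347356)) [ 0.3724971  -0.12948691] (np.float64(-173.10566008393607), np.float64(0.1881634706140898))
line [ 0.11571131 -0.17123249] -173.39958369148698 (np.float64(-173.52760828921274), np.float64(0.17109048146766279))
tab 89 [357. 193.] [16.302  0.134]
tab 38 [423. 216.] [-56.03    0.133]
tab 67 [440. 245.] [-87.239   0.146]
tab 83 [316. 248.] [88.445  0.134]
tab 319 [424. 275.] [-119.569    0.124]
tab 93 [356. 306.] [1.59801e+02 1.35000e-01]
tab0 [-10.097   0.133]
tab0 [62.245  0.134]
tab0 [-82.092   0.134]
tab0 [1.33893e+02 1.32000e-01]
tab0 [-1.54407e+02  1.33000e-01]
```

send_rows([
  [[-4,2,0,0,0,-0.03,0],[-8,5,0,0,0,-0.065,0],[-12,8,0,0,0,-0.1,0],[-15,10,0,0,0,-0.127,0],[-17,12,0,0,0,-0.148,0],[-18.5,13.2,0,0,0,-0.162,0],[-19.2,13.8,0,0,0,-0.169,0],[-19.2,13.8,0,0,0,-0.169,0]],
])

```text
time: 9.9
position: [0.4666, -0.2131, 0.0603]
orientation: [180.0, 0.0, -40.5]
force: [0.0, 0.4, -0.4]
finger_gap: 0.001
grip_force: 0.3
```

```bash
python3 - <<'E'
from h import *
for n in('top','scene'): snap(n,n+'3'); print(n,*tape(n+'3'),sep='\n ')
E
```

```text
top
 (379, 280, array([ 0.4905, -0.115 ,  0.055 ]), array([-1.732636e+02,  6.930000e-02]))
 (405, 258, array([ 0.5408, -0.1761,  0.055 ]), array([-1.049285e+02,  7.170000e-02]))
 (388, 222, array([ 0.6253, -0.1396,  0.055 ]), array([-26.3759,   0.0736]))
scene
 (237, 234, array([ 0.6217, -0.14  ,  0.055 ]), array([-27.9551,   0.0707]))
 (236, 201, array([ 0.5407, -0.1773,  0.055 ]), array([-1.047832e+02,  7.280000e-02]))
 (271, 193, array([ 0.4904, -0.1154,  0.055 ]), array([-1.729768e+02,  6.950000e-02]))
```

The tape is within about 0.4° of the tongue. Next is backing off from the tab, lifting and drawing clear.

send_rows([
  [[3,-3,0,0,0,0,0],[8,-7,0,0,0,0,0],[13,-11,0,0,0,0,0],[15,-13,5,0,0,0,0],[15,-13,30,0,0,0,0],[15,-13,65,0,0,0,0],[15,-13,100,0,0,0,0],[15,-13,135,0,0,0,0]],
])

```text
time: 10.8
position: [0.4817, -0.2262, 0.1969]
orientation: [180.0, 0.0, -40.5]
force: [0.0, 0.1, -0.5]
finger_gap: 0.003
grip_force: 0.0
```

send_rows([
  [[-10,-15,20,0,0,0,0],[-35,-45,30,0,0,0,0],[-65,-80,35,0,0,0,0],[-95,-115,35,0,0,0,0],[-125,-150,35,0,0,0,0],[-150,-180,35,0,0,0,0],[-165,-200,35,0,0,0,0],[-165,-200,35,0,0,0,0]],
])

```text
time: 11.6
position: [0.3148, -0.4291, 0.2305]
orientation: [179.9, -0.0, -40.8]
force: [0.8, 0.4, 0.2]
finger_gap: -0.001
grip_force: 0.0
```

```bash
python3 - <<'E'
from h import *
for n in('top','scene'): snap(n,n+'4'); print(n,*tape(n+'4'),sep='\n ')
c=load('top4'); P=c['color'][140:360,230:540]
h=cv2.cvtColor(c['color'],cv2.COLOR_RGB2HSV)
for a,ce,p in measure('top4')[1]: print('tab',np.round(ang(p),3))
d=load('scene4')['color'][120:320,140:440]
cv2.imwrite('pics/two4.png',np.hstack([cv2.resize(P,(400,284)),cv2.resize(d,(400,284))])[:,:,::-1])
E
```

```text
top
 (379, 280, array([ 0.4905, -0.115 ,  0.055 ]), array([-1.732636e+02,  6.930000e-02]))
 (405, 257, array([ 0.541 , -0.1758,  0.055 ]), array([-1.04884e+02,  7.13000e-02]))
 (388, 222, array([ 0.6252, -0.1399,  0.055 ]), array([-26.6137,   0.0737]))
scene
 (237, 234, array([ 0.6218, -0.14  ,  0.055 ]), array([-27.9191,   0.0708]))
 (236, 201, array([ 0.5409, -0.1771,  0.055 ]), array([-1.046686e+02,  7.260000e-02]))
 (271, 193, array([ 0.4904, -0.1154,  0.055 ]), array([-1.729417e+02,  6.940000e-02]))
tab [6.938 0.133]
tab [-65.352   0.134]
tab [79.085  0.134]
tab [-1.3767e+02  1.3400e-01]
tab [1.50736e+02 1.34000e-01]
```

View pics/two4.png

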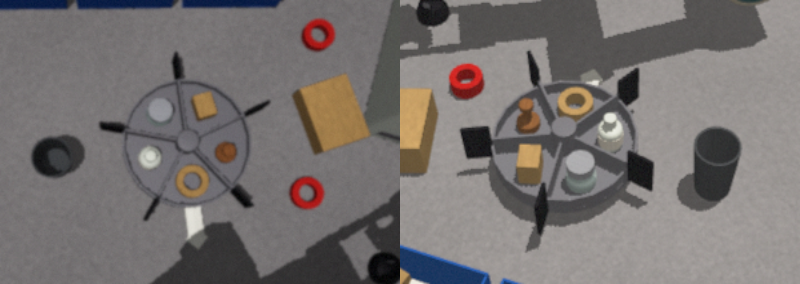

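The tape at (191,181) lines up with the tongue at (195,220). All goods are in their bays, the cup and parcel are where they were, and the arm is clear.

```bash
python3 -c "
from workcell import *
print(finish_job())"
```

```text
the job is handed in; nothing more can be done
None
```

I turned the carousel about 128° by its push tab until the tape lined up with the tongue (measured within about 0.5°), with the goods still in their bays and the pen cup and parcel unmoved, then drew the arm clear and handed the job in at about 12 s.

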